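# Unclamp a sample tube and show it to the inspection camera

### The arm

A 6-joint arm with a two-finger parallel gripper is mounted at the origin on the work surface; the furniture and walls round the work are solid. World frame = base frame: x ahead of the robot, y to its left, z up, the work surface at z = 0. Lengths are in m, angles in rad, forces in N, time in s.
With the tool pointing down it reaches from about 0.35 to 0.975 m from the base axis. Payload 17.4 kg.
Tool frame: the origin (TCP) lies between the finger pads; the fingertips stand 25 mm ahead of it and the grasp point (between the pads) lies 6 mm ahead of it (bot.tip_reach is the distance from the TCP to the fingertips, in m); z points along the fingers, y is the line along which they close (so a half turn about z gives the same grasp; the last joint's range is limited). The gripper opens to 85 mm and grips with 20 to 120 N. Pads are 22 mm wide; open, the fingers measure 114 mm over their backs; the gripper's body (76 mm by 85 mm) begins 54 mm behind the grasp point. The pads swing forward as they close: fully open they stand 13 mm farther back than shut.
Start: joints at [-1.15, 0.116, 1.442, -0, 1.584, -0.038], TCP at [0.299, -0.605, 0.256] pointing down, gripper open.
Joint ranges: [-2.83, 2.83], [-0.83, 2.19], [0.07, 2.5], [-1.14, 4.28], [0.01, 3], [-2.97, 2.97]. Speed limits (rad/s): [1.89, 1.89, 2.22, 3.14, 3.14, 3.14].

### API

Orientations are given as a unit quaternion [x, y, z, w].
In Python, from workcell import bot gives the robot as it stands. The module is installed in compiled form; this text tells all that it offers.
- The arm moves only by the tool jog_arm, never from a script. Its argument "commands" is a list of rows, each a list of 7 numbers: the opening in per cent of the stroke, from 0 (shut) to 100 (fully open), then the shift along the tool's x, y, z in mm, then the turn, a rotation vector about the tool's x, y, z in rad. In form: [[claw, x, y, z, ax, ay, az], ...]. A call has 1 to 20 rows; each row is the pose to reach, as a shift and turn from the pose commanded when the call began, along the tool's axes at that moment; what a row does not reach only later rows make up. A row lasts 1/8 s, in which the tool goes at most 62.5 mm and 10.7 degrees, less where a joint would pass 70% of its speed; a pose out of reach is approached as far as the arm can. A call with a gripper value outside its range is refused whole. The fingers move at their own pace and stop on an object; the grip force is fixed at half the most. Time passes only in rows, so rows that repeat a pose let the fingers close. It gives the time, the measured TCP pose, the force, the opening and the grip force at its end, in the units of the state.
- bot.read_state(): the state, without advancing time (a new reading comes with each control period).
- bot.capture(name): name is "side" or "top"; returns a dict with "img" (480x640x3 uint8, red, green, blue), "intrinsics" (3x3 intrinsics, pixels), "R" (3x3) and "t" (3): a world point X has camera coordinates R X + t. Camera axes: x right, y down, z forward; pixel columns grow to the right and rows downward; lengths in m; the calibration is good to about 2 mm. A picture is of the moment at which its call begins. There is no depth.
- bot.hand_in(): hands the job in; it is judged then, once.
The state is a dict: "time_s": time; "q": joint angles; "qd": joint speeds; "effort": joint torques, N m; "position": TCP position; "orientation": TCP orientation; "force": force on the tool from outside, world axes, zero at the start; "wrist_torque": the same for the moment, N m; "gripper_width": finger opening in m; "finger_force": force on a finger pad.
Only numpy, scipy, OpenCV 4.12 (cv2) and the standard library are available. Lean on these libraries where they do the work, as an engineer would, in place of code of your own. Each camera call takes 0.05 s, during which the arm holds its last target. There are 200 camera calls.

### The job

Turn the knob of the tube block clockwise until it clicks past its detent and the clamp bar stands open, then take the screw-capped tube out of the block and hold it up to the inspection camera: cap up, its middle on the lens axis 120 mm in front of the lens, and leaning like the camera so that it stands square to the line of sight (top tipped away from the camera). Finish while still holding it there, still and touching nothing but the gripper; leave the clamp open, the two open tubes in the block and the things standing around undisturbed.

Things in the scene. Friction and masses are not known exactly. Their poses are not given: they have to be found in the camera images.
- tube_block: Fixed aluminium block, 56 (x) x 210 (y) x 55 (z) mm, origin at the centre of its underside. Three round sockets in a row along its y, at y = -10, +30, +70 mm, 18 mm wide, floor 10 mm above the origin; the three tubes stand in them in any order, tops 110 mm above the bench. At y = -85 mm a post carries the turning clamp (knob and bar).
- clamp (a joint): Turn of the clamp, rad: 0 = shut, its steel bar (16 wide, 8 mm thick, 180 mm out from the pivot, underside 116 mm above the bench) lies along the block's +y, 6 mm over all the tubes; grows clockwise seen from above to the stop at 1.4, bar about along the block's +x. Turns lightly to 0.65; there a sprung ball detent needs about 0.1 N m; past 1.0 it snaps on and rests open at 1.33 or more.
- clamp_grip (a point): Centre of the knob's grip, on the turning axis, 146 mm above the bench; turns with the clamp: z up, y along the bar. The grip is an upright black flat fin on the pivot, 14 mm thick (point's x), 42 mm long (y), from 125 to 160 mm above the bench; below 125 mm lie a round hub 34 mm in diameter and the bar.
- sample_tube: The screw-capped sample tube, loose, 25 g: clear tube 16 mm in diameter with a tapered foot, white ribbed cap 22 mm in diameter from 78 to 100 mm above the foot; 100 mm long in all. Origin at the centre of its foot, z along the tube to the cap. The only one of the three tubes with a cap. Its foot sits 45 mm deep in the block.
- tube_middle (a point): The middle of the capped tube, on its axis, 50 mm above its foot; axes as the tube's.
- open_tube_a: Bystander: open glass test tube, 18 mm in diameter, 100 mm long, standing in the block. Origin at its foot.
- open_tube_b: Bystander: a second open glass test tube like the first, in the block.
- camera_stand: Fixed steel stand of the inspection camera: base plate 110 x 120 x 12 mm and a post 16 mm in diameter, 357 mm high; origin under the post; the camera looks towards its -x. Plate reaches from x = -45 to +65 mm.
- camera_head: The inspection camera, fixed on its stand: grey 50 x 48 x 48 mm housing, black lens barrel 40 mm in diameter, 30 mm long. Origin at the centre of the lens front, 271 mm above the bench. It looks along its own -x, 25 degrees below level; its z is square to that, tipped 25 degrees from upright, away from the post: the tube's z must point along this z.
- view_point (a point): The point on the lens axis 120 mm in front of the lens, about 220 mm above the bench; axes as the camera head's. The tube's middle must be here.
- beaker: Bystander: small loose glass beaker, 57 mm in diameter, 71 mm high; origin under its centre.
- dropper_bottle: Bystander: small loose amber dropper bottle, 38 mm in diameter, 107 mm high; origin under its centre.

How it is judged:
By the outcome, as a careful person would: the job done as asked, in the order asked, and still so for the second after the job is handed in, while the arm keeps its last pose, push and grip.
It also fails if it takes over 51 s, if anything falls off the work surface, if the arm or the gripper's body presses on something with over 40 N, if the wrist force passes 120 N, or if a joint passes its speed limit or range.

## Working session

There is one attempt and no reset: what is moved stays moved. The work goes in short steps, Python scripts to look and compute and a tool call to move; the robot and the scene stay as the last step left them, time stands still between calls to the robot, and variables do not carry over. Pictures are saved under pics/ and viewed, at most 10 in all, crops included, and the job is handed in when it is done.

Besides the shell and the picture viewer there is one more tool, called after "Emit:" by a JSON object that holds its "api" and its "payload". jog_arm: Moves the arm, as the interface text tells. Its arguments: {"type":"object","properties":{"commands":{"type":"array"}},"required":["commands"]}

```bash
mkdir -p pics; python3 - <<'E'
from workcell import bot
import cv2,numpy as np,pickle
for n in("side","top"):
    c=bot.capture(n);pickle.dump(c,open(f"{n}0.pkl","wb"));cv2.imwrite(f"pics/{n}0.png",c["img"][:,:,::-1])
    print(n,c["intrinsics"].tolist(),(-c["R"].T@c["t"]).round(3),c["R"].round(3).tolist())
s=bot.read_state();print(s["time_s"],s["position"],s["orientation"],s["gripper_width"],bot.tip_reach)
E
```

```text
side [[604.7287357537085, 0.0, 311.6603114116086], [0.0, 604.7287357537085, 243.25260389465026], [0.0, 0.0, 1.0]] [-0.001 -0.931  0.669] [[0.832, -0.555, -0.026], [-0.255, -0.339, -0.906], [0.493, 0.76, -0.423]]
top [[492.2818559602211, 0.0, 325.6352275010983], [0.0, 492.2818559602211, 248.04267133351624], [0.0, 0.0, 1.0]] [ 0.374 -0.083  1.285] [[0.023, -1.0, -0.009], [-0.986, -0.021, -0.164], [0.164, 0.013, -0.986]]
0.1 [ 0.29886497 -0.60507915  0.25566424] [ 9.73805501e-01  2.27382080e-01 -9.39433056e-05 -4.76764674e-04] 0.08514374064235351 0.025
```

View pics/side0.png

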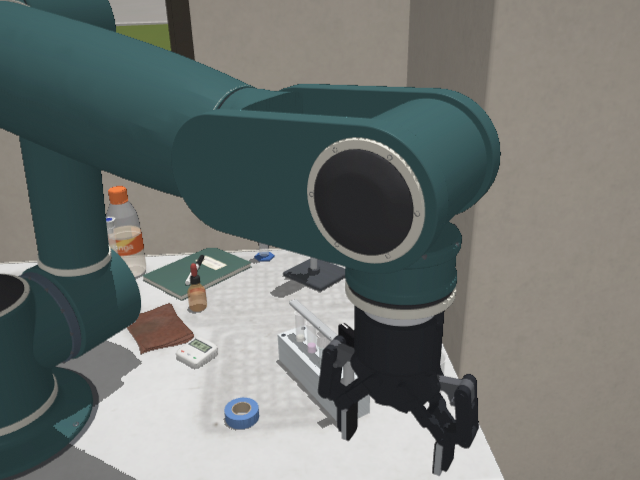

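View pics/top0.png

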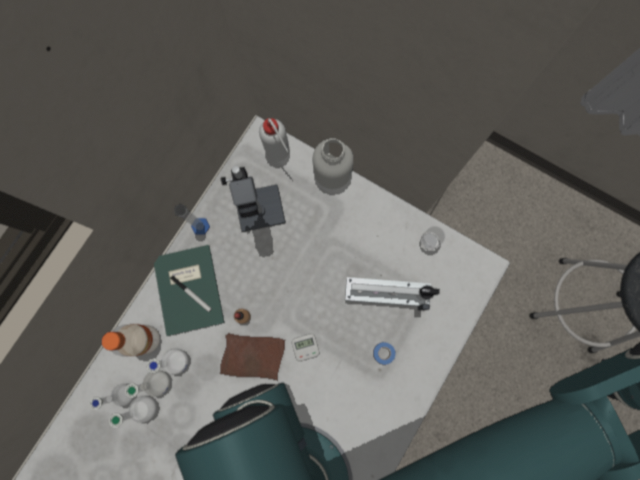

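The side view is blocked by the arm: the block is partly visible at about (325,370) and the stand at (315,270). In the top view the block spans about (346-430, 278-306), with the knob at about (428,292). The camera is at about (245,195) on its plate at (265,207), the dropper bottle at (242,316), and the beaker probably at (432,240). I'll zoom in.

```bash
cat > h.py <<'E'
import numpy as np,cv2,pickle
def ray(c,u,v):
    K=c["intrinsics"];R=c["R"];d=R.T@np.linalg.solve(K,[u,v,1.]);return -R.T@c["t"],d
def plane(c,u,v,z):
    o,d=ray(c,u,v);return o+d*(z-o[2])/d[2]
def proj(c,X):
    p=c["intrinsics"]@(c["R"]@np.asarray(X,float)+c["t"]);return p[:2]/p[2]
def tri(c1,p1,c2,p2):
    o1,d1=ray(c1,*p1);o2,d2=ray(c2,*p2);d1/=np.linalg.norm(d1);d2/=np.linalg.norm(d2)
    s=np.linalg.lstsq(np.c_[d1,-d2],o2-o1,rcond=None)[0];a=o1+s[0]*d1;b=o2+s[1]*d2
    return (a+b)/2,np.linalg.norm(a-b)
E
python3 - <<'E'
from h import *
c=pickle.load(open("top0.pkl","rb"));im=c["img"][:,:,::-1]
a=cv2.resize(im[265:325,335:445],(770,420),interpolation=cv2.INTER_CUBIC)   # x7
b=cv2.resize(im[160:240,215:300],(340,320),interpolation=cv2.INTER_CUBIC) #x4
cv2.imwrite("pics/a.png",a);cv2.imwrite("pics/b.png",cv2.resize(b,(595,560)))
E
```

```text
(no output)
```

View pics/a.png

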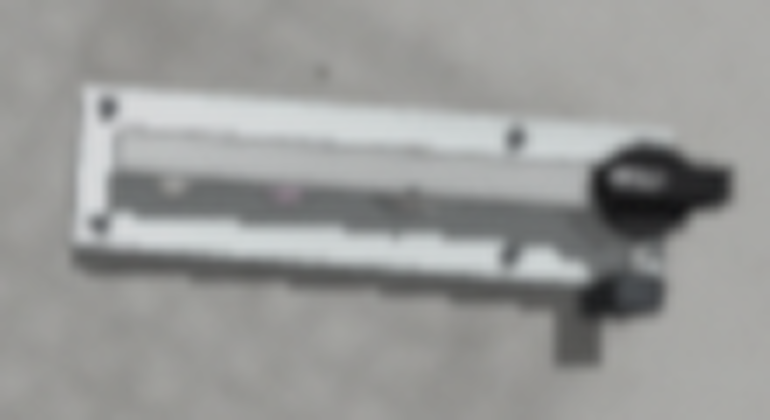

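View pics/b.png

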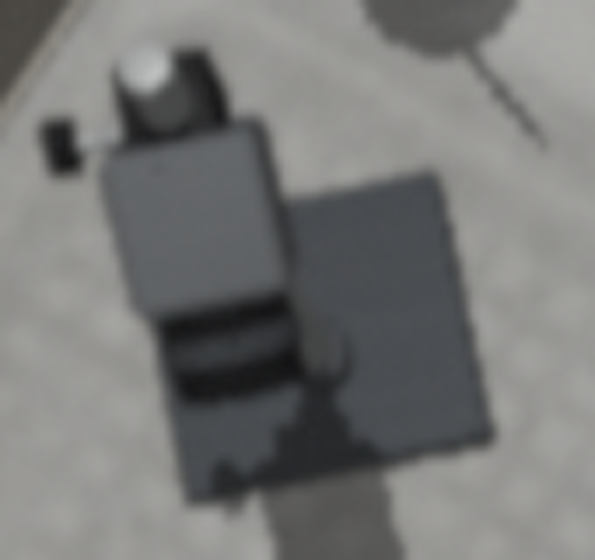

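The crops show the block top's corners at a(82,87), (75,243) and (672,128). The fin spans a(600–730, ~187) and the bar lies along the row. The stand plate's corners are at b(435,175), (492,440) and (187,503), and the lens' upper front rim is at about b(243,390).

```bash
python3 - <<'E'
from h import *
np.set_printoptions(precision=4,suppress=True)
c=pickle.load(open("top0.pkl","rb"))
A=lambda u,v,z:plane(c,335+(u-3)/7,265+(v-3)/7,z)
B=lambda u,v,z:plane(c,215+(u-3)/7,160+(v-3)/7,z)
p=[A(82,87,.055),A(75,243,.055),A(672,128,.055)]
print("block",*p,[np.linalg.norm(p[0]-q) for q in p[1:]])
yb=(p[0]-p[2])[:2];yb/=np.linalg.norm(yb);xb=np.array([yb[1],-yb[0]])
o=(p[0]+p[1])[:2]/2-yb*.105
print("yb",yb,np.degrees(np.arctan2(yb[1],yb[0])),"origin",o,"pivot",o-.085*yb,[o+k*yb for k in(-.01,.03,.07)])
f=[A(600,187,.16),A(730,185,.16)];print("fin",f,(f[0]+f[1])/2)
e=[B(435,175,.012),B(492,440,.012),B(187,503,.012)]
print("plate",*e,[np.linalg.norm(e[1]-q) for q in(e[0],e[2])])
x=(e[0]-e[1])[:2]/np.linalg.norm(e[0]-e[1]);y=(e[2]-e[1])[:2]/np.linalg.norm(e[2]-e[1]);print("yaw",np.degrees([np.arctan2(x[1],x[0]),np.arctan2(-y[0],y[1])]))
mid=(e[1]+e[2])[:2]/2+.045*x;print("stand origin",mid,"lens rim",B(243,390,.289),B(170,395,.28),B(303,378,.28))
print("beaker",plane(c,432,240,.035),"bottle",plane(c,242,316,.08))
E
```

```text
block [ 0.5059 -0.1201  0.055 ] [ 0.4501 -0.1185  0.055 ] [ 0.4958 -0.3308  0.055 ] [np.float64(0.055773857471939074), np.float64(0.21101685306746698)]
yb [0.0474 0.9989] 87.28115909531729 origin [ 0.473  -0.2242] pivot [ 0.469  -0.3091] [array([ 0.4725, -0.2341]), array([ 0.4744, -0.1942]), array([ 0.4763, -0.1542])]
fin [array([ 0.4656, -0.286 ,  0.16  ]), array([ 0.4672, -0.3283,  0.16  ])] [ 0.4664 -0.3072  0.16  ]
plate [0.7552 0.0692 0.012 ] [0.6519 0.0435 0.012 ] [0.6251 0.1578 0.012 ] [np.float64(0.10646467931219973), np.float64(0.11734665429194094)]
yaw [13.9577 13.1714]
stand origin [0.6822 0.1115] lens rim [0.605  0.0906 0.289 ] [0.6051 0.114  0.28  ] [0.6111 0.0743 0.28  ]
beaker [ 0.6086 -0.3398  0.035 ] bottle [0.4024 0.1324 0.08  ]
```

```bash
cat >> h.py <<'E'
from scipy.spatial.transform import Rotation as Ro
def rel(s,p,R):
    """shift mm and rotvec in tool axes to reach pose p,R"""
    R0=Ro.from_quat(s["orientation"]);d=R0.inv().apply(np.asarray(p)-s["position"])*1000
    return d.round(1),(R0.inv()*R).as_rotvec().round(3)
def down(a):
    """tool down, closing axis y at angle a (deg) from world x"""
    y=np.array([np.cos(np.radians(a)),np.sin(np.radians(a)),0]);z=np.array([0,0,-1.]);return Ro.from_matrix(np.c_[np.cross(y,z),y,z])
E
python3 - <<'E'
from h import *
from workcell import bot
s=bot.read_state()
print(rel(s,[.468,-.308,.25],down(-2.7)))
E
```

```text
(array([ 283.2, -191.5,    5.9]), array([-1.000e-03, -1.000e-03, -1.065e+00]))
```

Emit:
{"api": "jog_arm", "payload": {"commands": [[60,71,-48,1.5,0,0,-0.18],[60,142,-96,3,0,0,-0.36],[60,212,-144,4.5,0,0,-0.54],[60,283,-191.5,6,0,0,-0.72],[60,283,-191.5,6,0,0,-0.9],[60,283,-191.5,6,0,0,-1.065],[60,283,-191.5,6,0,0,-1.065],[60,283,-191.5,6,0,0,-1.065]]}}

```text
time_s: 1.1
position: [0.4676, -0.3085, 0.2501]
orientation: [0.724, 0.69, -0.0, -0.0]
force: [0.1, 0.3, -0.1]
gripper_width: 0.0515
finger_force: 0.0
```

```bash
python3 - <<'E'
from h import *
from workcell import bot
c=bot.capture("side");pickle.dump(c,open("side1.pkl","wb"))
t=bot.capture("top");pickle.dump(t,open("top1.pkl","wb"))
s=bot.read_state();print(s["time_s"],s["position"],s["q"],s["gripper_width"],rel(s,[.468,-.308,.152],down(-2.7)))
cv2.imwrite("pics/s1.png",cv2.resize(c["img"][180:440,200:540,::-1],(784,600),interpolation=cv2.INTER_CUBIC))
E
```

```text
1.2 [ 0.46740929 -0.30898659  0.25013384] [-6.29572307e-01 -1.32809890e-01  1.69880024e+00 -1.40985495e-04
  1.57591331e+00 -5.80006462e-01] 0.050968143331096824 (array([ 1. ,  0.6, 98.1]), array([-0.   , -0.   , -0.002]))
```

View pics/s1.png

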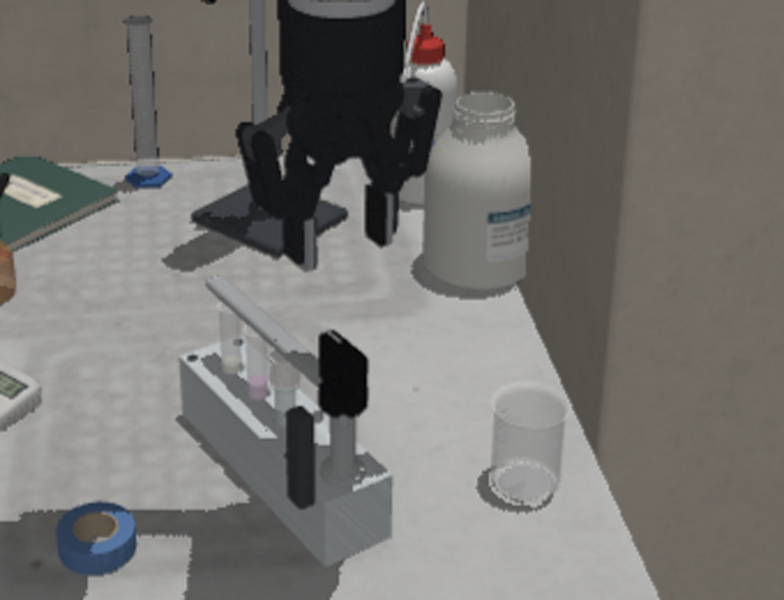

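The side crop shows the fin at about (343,375) under the gripper. The tube nearest the knob, at (285,375), looks the widest, so it is probably the capped one. There is also an upright black part at (300,455) on the block's robot side. I'll triangulate that part and check the fin.

```bash
python3 - <<'E'
from h import *
np.set_printoptions(precision=4,suppress=True)
t=pickle.load(open("top0.pkl","rb"));c=pickle.load(open("side1.pkl","rb"))
S=lambda u,v:(200+u/2.306,180+v/2.308)
A=lambda u,v:(335+(u-3)/7,265+(v-3)/7)
print("black top",tri(t,A(637,293),c,S(300,410)));
print("black bottom ray at x plane", [plane(c,*S(300,500),z) for z in(.0,.02,.04)])
print("fin top ctr",tri(t,A(668,186),c,S(343,347)))
for z,n in((.16,"top"),(.125,"bot")): print(n,proj(c,[.468,-.308,z]),S(343,347),S(343,408))
E
```

```text
black top (array([ 0.4335, -0.3054,  0.1195]), np.float64(0.0002756248584933455))
black bottom ray at x plane [array([ 0.4638, -0.2596,  0.    ]), array([ 0.4499, -0.2797,  0.02  ]), array([ 0.4361, -0.2998,  0.04  ])]
fin top ctr (array([ 0.4666, -0.3085,  0.1577]), np.float64(0.00015355155459652705))
top [349.3204 328.6119] (348.74241110147443, 330.34662045060657) (348.74241110147443, 356.7764298093588)
bot [349.3129 347.753 ] (348.74241110147443, 330.34662045060657) (348.74241110147443, 356.7764298093588)
```

Emit:
{"api": "jog_arm", "payload": {"commands": [[60,1,0,50,0,0,0],[60,1,0,86,0,0,0],[60,1,0,96,0,0,0],[60,1,0,96,0,0,0],[0,1,0,96,0,0,0],[0,1,0,96,0,0,0],[0,1,0,96,0,0,0],[0,1,0,96,0,0,0],[0,1,0,96,0,0,0],[0,1,0,96,0,0,0]]}}

```text
time_s: 2.45
position: [0.4683, -0.3075, 0.1557]
orientation: [0.724, 0.69, 0.0, 0.001]
force: [0.6, 0.2, 5.2]
gripper_width: 0.0131
finger_force: 58.6
```

Emit:
{"api": "jog_arm", "payload": {"commands": [[0,0,0,0,0,0,0.15],[0,0,0,0,0,0,0.3],[0,0,0,0,0,0,0.45],[0,0,0,0,0,0,0.6],[0,0,0,0,0,0,0.72],[0,0,0,0,0,0,0.84],[0,0,0,0,0,0,0.96],[0,0,0,0,0,0,1.08],[0,0,0,0,0,0,1.2],[0,0,0,0,0,0,1.3],[0,0,0,0,0,0,1.37],[0,0,0,0,0,0,1.37],[0,0,0,0,0,0,1.37]]}}

```text
time_s: 4.08
position: [0.4698, -0.3088, 0.1558]
orientation: [0.997, 0.077, 0.003, 0.003]
force: [19.9, -16.4, -4.0]
gripper_width: 0.0129
finger_force: 58.7
```

```bash
python3 - <<'E'
from h import *
from workcell import bot
s=bot.read_state();print(s["q"],s["force"],s["wrist_torque"],Ro.from_quat(s["orientation"]).as_matrix()[:,1])
E
```

```text
[-6.26685448e-01 -8.93567512e-02  1.81315684e+00 -4.66537847e-04
  1.41030117e+00  7.90503230e-01] [ 19.89738059 -16.36936515  -3.97366939] [-2.38645738 -2.71708031  0.0650187 ] [ 0.15306004 -0.98820104  0.00559774]
```

Emit:
{"api": "jog_arm", "payload": {"commands": [[40,0,0,0,0,0,0],[50,0,0,0,0,0,0],[60,0,0,0,0,0,0],[60,0,0,0,0,0,0],[60,0,0,-60,0,0,0],[60,0,0,-120,0,0,0],[60,-60,0,-120,0,0,0],[60,-120,0,-120,0,0,0],[60,-180,0,-120,0,0,0],[60,-180,0,-120,0,0,0]]}}

```text
time_s: 5.32
position: [0.2874, -0.3352, 0.2749]
orientation: [0.997, 0.075, 0.0, 0.001]
force: [0.3, -0.2, 0.7]
gripper_width: 0.0511
finger_force: 0.0
```

```bash
python3 - <<'E'
from h import *
from workcell import bot
s=bot.read_state();print(s["time_s"],s["position"],s["q"],s["gripper_width"])
for n in("side","top"):
    c=bot.capture(n);pickle.dump(c,open(n+"2.pkl","wb"))
    globals()[n]=c["img"][:,:,::-1]
a=cv2.resize(top[225:325,335:445],(440,400),interpolation=cv2.INTER_CUBIC) #x4
b=cv2.resize(side[285:435,260:350],(360,600),interpolation=cv2.INTER_CUBIC) #x4
m=np.zeros((600,800,3),np.uint8);m[:400,:440]=a;m[:,440:]=b;cv2.imwrite("pics/m2.png",m)
E
```

```text
5.325 [ 0.28740084 -0.33524191  0.27494747] [-9.19614295e-01 -4.14047011e-01  1.88443025e+00 -4.16712894e-04
  1.66950133e+00  5.01141285e-01] 0.05113307459959062
```

View pics/m2.png

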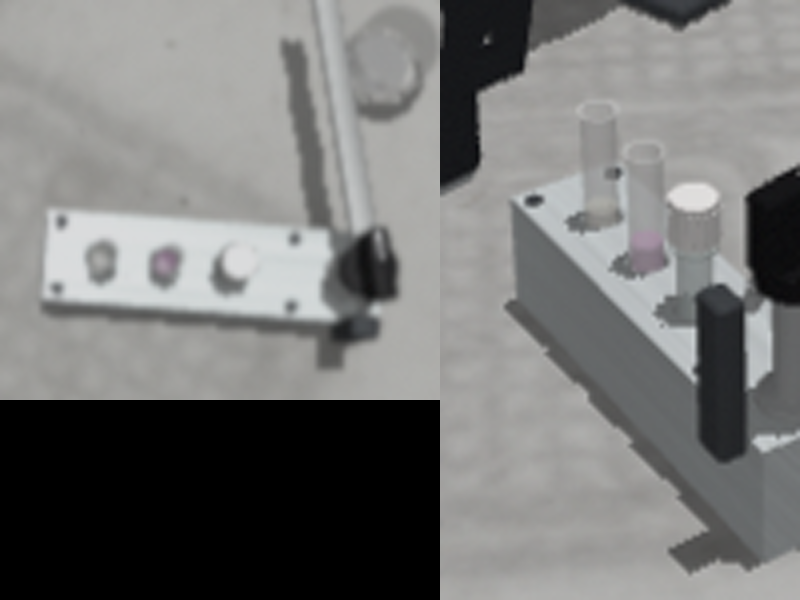

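The clamp stands open. The white cap, in the socket at y=-10, is at about crop (240,262) in the top view and (693,196) in the side view. Both open tubes are in place.

```bash
python3 - <<'E'
from h import *
from workcell import bot
np.set_printoptions(precision=4,suppress=True)
t=pickle.load(open("top2.pkl","rb"));c=pickle.load(open("side2.pkl","rb"))
T=lambda u,v:(335+(u-1.5)/4,225+(v-1.5)/4)
S=lambda u,v:(260+(u-440-1.5)/4,285+(v-1.5)/4)
X,e=tri(t,T(240,262),c,S(693,196));print("cap top",X,e,plane(t,*T(240,262),.11),plane(c,*S(693,196),.11))
b=[plane(t,*T(u,v),.124) for u,v in((325,0),(362,230))];d=b[0]-b[1];print("bar deg",np.degrees(np.arctan2(d[1],d[0])))
s=bot.read_state();p=[.473,-.234,.2]
print(rel(s,p,down(-2.7)))
# side view crop round the camera
print("lens",proj(c,[.615,.0955,.271]))
u,v=proj(c,[.63,.1,.271]).astype(int);print(u,v)
cv2.imwrite("pics/cam.png",cv2.resize(c["img"][max(v-75,0):v+75,u-100:u+100,::-1],(800,600),interpolation=cv2.INTER_CUBIC))
E
```

```text
cap top [ 0.4704 -0.2336  0.1102] 0.0016369937044400493 [ 0.4711 -0.234   0.11  ] [ 0.4697 -0.2331  0.11  ]
bar deg 8.573229248321198
(array([196.3, -72. ,  74.7]), array([ 0.001, -0.   , -1.371]))
lens [288.9104 173.3016]
293 171
```

View pics/cam.png

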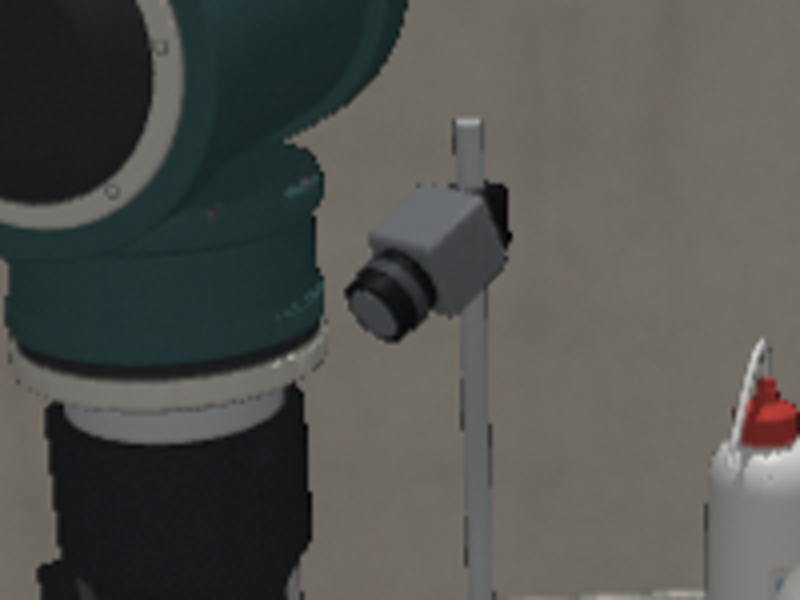

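The side crop shows the lens front disc centred at about crop (376,312) and the post top at about (468,120). The calibration can be a few px off, so I'll go for the tube and refine the lens position in the same step.

Emit:
{"api": "jog_arm", "payload": {"commands": [[60,0,0,0,0,0,-0.18],[60,30,-12,10,0,0,-0.36],[60,80,-30,20,0,0,-0.54],[60,130,-50,30,0,0,-0.72],[60,170,-65,50,0,0,-0.9],[60,195,-70,70,0,0,-1.08],[60,195,-70,75,0,0,-1.26],[60,195,-70,75,0,0,-1.371],[60,195,-70,75,0,0,-1.371],[60,195,-70,75,0,0,-1.371]]}}

```text
time_s: 6.68
position: [0.4725, -0.2353, 0.1992]
orientation: [0.724, 0.69, 0.0, -0.0]
force: [-0.1, 0.8, 0.2]
gripper_width: 0.0509
finger_force: 0.0
```

```bash
python3 - <<'E'
from h import *
from workcell import bot
np.set_printoptions(precision=4,suppress=True)
c=pickle.load(open("side2.pkl","rb"));t=pickle.load(open("top0.pkl","rb"))
S=lambda u,v:(193+(u-1.5)/4,96+(v-1.5)/4)
print("lens side z.271",plane(c,*S(376,312),.271))
print("post top",plane(c,*S(468,120),.357),"pred px",proj(c,[.6822,.1115,.357]),S(468,120))
L=np.array([.615,.0955,.271])
B=lambda u,v:(215+(u-3)/7,160+(v-3)/7)
psi=np.radians(13.5);zc=np.array([-np.sin(np.radians(25))*np.cos(psi),-np.sin(np.radians(25))*np.sin(psi),np.cos(np.radians(25))])
R,e=tri(t,B(243,390),c,S(376+ (proj(c,L+.02*zc)-proj(c,L))[0]*4,312+(proj(c,L+.02*zc)-proj(c,L))[1]*4));print("lens tri",R-.02*zc,e)
s=bot.read_state();print(s["position"],s["q"],rel(s,[.471,-.2337,.104],down(-2.7)))
E
```

```text
lens side z.271 [0.6102 0.0966 0.271 ]
post top [0.6809 0.113  0.357 ] pred px [310.5341 125.6591] (309.625, 125.625)
lens tri [0.6109 0.0934 0.2721] 0.004507944889226345
[ 0.4725 -0.2353  0.1992] [-0.5104 -0.1873  1.8294  0.0001  1.4997 -0.4626] (array([ 1.5, -1.6, 95.2]), array([-0.   , -0.   , -0.001]))
```

Emit:
{"api": "jog_arm", "payload": {"commands": [[60,1.5,-1.5,40,0,0,0],[60,1.5,-1.5,80,0,0,0],[60,1.5,-1.5,95,0,0,0],[60,1.5,-1.5,95,0,0,0],[0,1.5,-1.5,95,0,0,0],[0,1.5,-1.5,95,0,0,0],[0,1.5,-1.5,95,0,0,0],[0,1.5,-1.5,95,0,0,0],[0,1.5,-1.5,95,0,0,0]]}}

```text
time_s: 7.8
position: [0.4713, -0.2345, 0.106]
orientation: [0.723, 0.691, 0.0, 0.001]
force: [0.7, -0.6, 6.8]
gripper_width: 0.02
finger_force: 58.6
```

Emit:
{"api": "jog_arm", "payload": {"commands": [[0,1.5,0,-15,0,0,0],[0,1.5,0,-40,0,0,0],[0,1.5,0,-70,0,0,0],[0,1.5,0,-110,0,0,0],[0,1.5,0,-150,0,0,0],[0,1.5,0,-170,0,0,0],[0,1.5,0,-170,0,0,0]]}}

```text
time_s: 8.68
position: [0.4708, -0.2327, 0.2755]
orientation: [0.723, 0.691, 0.0, 0.001]
force: [0.7, 0.7, -0.9]
gripper_width: 0.0203
finger_force: 59.0
```

```bash
cat >> h.py <<'E'
def cam(psi):
    a,p=np.radians(25),np.radians(psi);x=np.array([np.cos(a)*np.cos(p),np.cos(a)*np.sin(p),np.sin(a)]);z=np.array([-np.sin(a)*np.cos(p),-np.sin(a)*np.sin(p),np.cos(a)])
    return x,z
def goal(L,psi,h):
    """TCP pose holding tube at view point; h = TCP height above tube middle"""
    x,z=cam(psi);return L-.12*x+h*z,Ro.from_matrix(np.c_[np.cross(x,-z),x,-z])
E
python3 - <<'E'
from h import *
from workcell import bot
s=bot.read_state();print(s["position"],s["gripper_width"],s["finger_force"])
p,R=goal(np.array([.6125,.0955,.271]),13.5,.046);print(p,rel(s,p,R),rel(s,p-.08*np.array([1,.0,0]),R))
E
```

```text
[ 0.47084178 -0.23270857  0.27549254] 0.02030238822296868 58.97161602973938
[0.48784473 0.06557292 0.26197597] (array([298.8,   3.2,  13.3]), array([-0.432,  0.063, -0.277])) (array([295.1, -76.7,  13.1]), array([-0.432,  0.063, -0.277]))
```

Emit:
{"api": "jog_arm", "payload": {"commands": [[0,30,0,0,0,0,0],[0,75,0,2,-0.07,0.01,-0.04],[0,125,0,4,-0.14,0.02,-0.09],[0,175,0,6,-0.22,0.03,-0.14],[0,225,1,9,-0.29,0.04,-0.19],[0,265,2,11,-0.36,0.05,-0.23],[0,290,3,13,-0.42,0.06,-0.26],[0,299,3.2,13.3,-0.432,0.063,-0.277],[0,299,3.2,13.3,-0.432,0.063,-0.277],[0,299,3.2,13.3,-0.432,0.063,-0.277],[0,299,3.2,13.3,-0.432,0.063,-0.277],[0,299,3.2,13.3,-0.432,0.063,-0.277]]}}

```text
time_s: 10.18
position: [0.4877, 0.0654, 0.261]
orientation: [0.605, 0.767, 0.17, 0.133]
force: [0.8, -0.5, -1.1]
gripper_width: 0.0203
finger_force: 59.0
```

```bash
python3 - <<'E'
from h import *
from workcell import bot
np.set_printoptions(precision=4,suppress=True)
s=bot.read_state();print(s["time_s"],s["q"])
p,R=goal(np.array([.6125,.0955,.271]),13.5,.046);print(rel(s,p,R))
for n in("side","top"):
    c=bot.capture(n);pickle.dump(c,open(n+"3.pkl","wb"));globals()[n]=c
u,v=proj(side,[.55,.08,.24]).astype(int);print(u,v)
print("side mid,foot",proj(side,[.5067,.0701,.2203]),"top",proj(top,[.5067,.0701,.2203]),"foot",proj(side,np.array([.5067,.0701,.2203])-.05*cam(13.5)[1]))
a=cv2.resize(side["img"][v-75:v+75,u-70:u+50,::-1],(480,600),interpolation=cv2.INTER_CUBIC)
w,h=proj(top,[.55,.08,.24]).astype(int);print(w,h)
b=cv2.resize(top["img"][h-75:h+75,w-40:w+40,::-1],(320,600),interpolation=cv2.INTER_CUBIC)
cv2.imwrite("pics/m3.png",np.hstack([a,b]))
E
```

```text
10.175 [ 0.0357 -0.5609  2.0425  0.0901  1.2344 -0.2103]
(array([ 0.1,  0.6, -0.8]), array([-0.002, -0.001, -0.001]))
266 196
side mid,foot [250.3567 211.6447] top [261.574  266.6395] foot [259.608  229.2132]
256 245
```

View pics/m3.png

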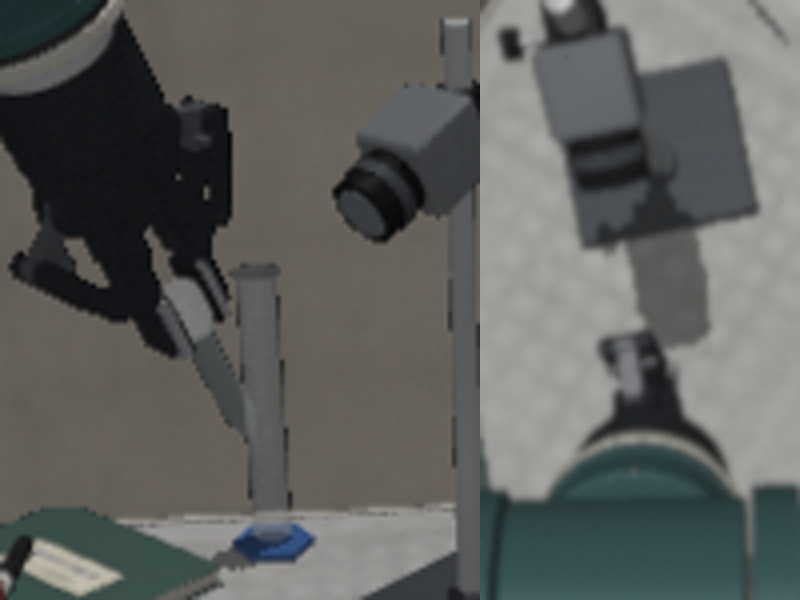

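The side crop shows the tube held by its cap, with its middle at about (216,365) as predicted and its lean as predicted. The lens is at about (363,210) and nothing touches the tube. I'll make a small trim and let it settle.

Emit:
{"api": "jog_arm", "payload": {"commands": [[0,0,0.6,-0.8,0,0,0],[0,0,0.6,-0.8,0,0,0],[0,0,0.6,-0.8,0,0,0],[0,0,0.6,-0.8,0,0,0],[0,0,0.6,-0.8,0,0,0],[0,0,0.6,-0.8,0,0,0]]}}

```text
time_s: 11.02
position: [0.4878, 0.066, 0.262]
orientation: [0.605, 0.767, 0.17, 0.133]
force: [-0.1, -0.3, 0.5]
gripper_width: 0.0204
finger_force: 59.0
```

```bash
python3 - <<'E'
from h import *
from workcell import bot
s=bot.read_state();p,R=goal(np.array([.6125,.0955,.271]),13.5,.046);print(rel(s,p,R),abs(s["qd"]).max(),s["finger_force"])
print(bot.hand_in())
E
```

```text
(array([-0.4, -0. ,  0. ]), array([-0.001, -0.002, -0.   ])) 0.0015711963743399477 58.981525897979736
the job is handed in; nothing more can be done
None
```

I handed the job in at about 11 s with the clamp open (about 1.37 rad) and the capped tube held still at the view point, cap up and leaning with the camera; the lens position it was aimed at is good to about 3 mm, and no verdict came back.

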